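Present a loose praline on its serving plate: slide to the spot, lift, quarter turn, hold

TASK

Push the teal serving plate across the counter by its side, low down, onto the dark disc so that it stands wholly on it, keeping off its handle until then. Then take it by the wooden handle, lift it straight up about 10 cm above the disc, and only then, in the air over the disc, give it a quarter turn so that the handle runs along the brass stripe; keep the plate level and the loose red praline in the middle all the while, and leave the pastries and other things alone. Finish while holding the plate still and level up there: do not put it down or let go.

Things in the scene. Friction and masses are not known exactly. Their poses are not given: they have to be found in the camera images.
- dish: Round teal dished plate, 160 mm across, 32 mm high, straight vertical outer side, 0.28 to 0.42 kg, with a bridge handle along its x axis. Origin: centre of its underside; z up. Inside, a cone falls at 8 degrees from the 8 mm wide rim to the middle. Friction on the counter about 0.6; starts flat on it, 160 to 260 mm from the disc. Pushed through its middle with two open fingertips it hardly turns.
- dish_handle (a point): Centre of the handle, 92 mm above the plate's underside, over its middle: a level dark wooden bar along the plate's x, 124 mm long, 14 mm wide (y), 20 mm high, on two thin gold posts at the rim (x = +-76 mm). Grip here, fingers closing along the plate's y. It looks the same after a half turn: turn either way.
- dish_middle (a point): the middle of the plate's hollow, 15 mm above its underside
- praline_center (a point): centre of the loose glossy red praline, a hard ball 32 mm across, about 30 g, that rests in the middle of the plate's hollow and rolls freely when the plate is tilted or jerked
- spot: Dark disc, 190 mm across, inlaid flat in the counter (under 1 mm high, fixed, nothing catches on it), with a brass stripe 16 mm wide, 270 mm long, along its y axis through its centre, sticking out 40 mm at each end. Origin: its centre. At the start the plate stands left or right of it, roughly in line with the stripe, its handle across the stripe within about 15 degrees.
- berry_tart: bystander, loose: berry tart on a gold card, 80 mm across, 55 mm high, standing beside the way between plate and disc on the far side; origin: centre of its underside
- mango_cake: bystander, loose: small yellow ribbed mango cake on a gold card, 86 mm across, 42 mm high, beside the way on the robot's side; origin: centre of its underside
- berry_tart2: bystander, loose: a second berry tart, 80 mm across, 55 mm high; origin: centre of its underside
- choux: bystander, loose: cream puff on a square gold card 70 mm wide, 58 mm high; origin: centre of its underside
- mango_cake2: bystander, loose: a second yellow mango cake, 86 mm across, 42 mm high; origin: centre of its underside
- server: bystander, loose: cake server with a dark handle, 240 mm long, lying flat along its x axis; origin: under its middle
- cup: bystander, loose: white cup, 76 mm across, 70 mm high; origin: centre of its underside
There are look-alikes about, which are no part of the job. What is shaped like the dish but blue or green is not meant.

How it is judged:
By the outcome, as a careful person would: the job done as asked, in the order asked, and still so for the second after the job is handed in, while the arm keeps its last pose, push and grip.
It also fails if it takes over 64 s, if anything falls off the work surface, if the arm or the gripper's body presses on something with over 40 N, if the wrist force passes 120 N, or if a joint passes its speed limit or range.

ROBOT

A 7-joint arm with a two-finger parallel gripper is mounted at the origin on the work surface. World frame = base frame: x ahead of the robot, y to its left, z up, the work surface at z = 0. Lengths are in m, angles in rad, forces in N, time in s.
With the tool pointing down it reaches from about 0.4 to 0.85 m from the base axis. Payload 10.4 kg.
Tool frame: the origin (TCP) lies at the very end of the fingers, on their centre line; the grasp point (between the pads) lies 19 mm behind it (grip_point_offset is the distance from the TCP to the grasp point, in m); z points along the fingers, y is the line along which they close (so a half turn about z gives the same grasp; the last joint's range is limited). The gripper opens to 87 mm and grips with 3 to 60 N. Pads are 19 mm wide; open, the fingers measure 117 mm over their backs; the gripper's body (75 mm by 190 mm) begins 51 mm behind the grasp point.
Start: joints at [-1.31, 0.332, -0.065, 1.46, 0.022, 1.35, -0.088], TCP at [0.175, 0.6, 0.223] pointing down, gripper open.
Joint ranges: [-2.6, 2.6], [-0.5, 2.12], [-1.47, 1.34], [0.16, 2.42], [-1.27, 4.41], [0.06, 2.06], [-2.6, 2.6]. Speed limits (rad/s): [2.22, 2.22, 2.79, 2.79, 3.14, 3.14, 3.14].

INTERFACE

Orientations are given as a unit quaternion [x, y, z, w].
In Python, from bench import * gives the robot as it stands.
- The arm moves only by the tool play_rows, never from a script. Its argument "increments" is text: rows parted by semicolons, each of 7 numbers parted by spaces: the turn, a rotation vector about the tool's x, y, z in rad, then the shift along the tool's x, y, z in m, then the opening, from 0 (shut) to 1 (fully open). A call has 1 to 8 rows; each row is the pose to reach, as a shift and turn from the pose commanded when the call began, along the tool's axes at that moment; what a row does not reach only later rows make up. A row lasts 1/10 s, in which the tool goes at most 50 mm and 8.59 degrees, less where a joint would pass 70% of its speed; a pose out of reach is approached as far as the arm can. A call with a gripper value outside its range is refused whole. The fingers move at their own pace and stop on an object; "grip_force" is the grip in N (left out, the last holds). Time passes only in rows, so rows that repeat a pose let the fingers close. It gives the time, the measured TCP pose, the force, the opening and the grip force at its end, in the units of the state.
- read_state(): the state, without advancing time (a new reading comes with each control period).
- camera(name): name is "scene" or "top" or "wrist"; returns a dict with "color" (400x640x3 uint8, red, green, blue), "fx", "fy", "cx", "cy" (pixels), "k1" (the pictures are not rectified: a ray, as slopes to the right and down, at radius r is drawn at 1 + k1 r^2 times it, then the intrinsics apply), "camera_from_world" (4x4, takes a point from world to camera coordinates); the wrist camera has in their place "mount" (4x4, takes a point from camera to tool coordinates, whose origin is the TCP and whose axes are the flange's). Camera axes: x right, y down, z forward; pixel columns grow to the right and rows downward; lengths in m; the calibration is good to about 2 mm. A picture is of the moment at which its call begins: read the wrist's pose just before it. There is no depth.
- close_job(): hands the job in; it is judged then, once.
The state is a dict: "time": time; "joint_positions": joint angles; "joint_vel": joint speeds; "joint_torque": joint torques, N m; "ee_pos": TCP position; "eef_rot": TCP orientation; "ft_force": force on the tool from outside, world axes, zero at the start; "torque": the same for the moment, N m; "width": finger opening in m; "grip_force": force on a finger pad.
Only numpy, scipy, OpenCV 4.12 (cv2) and the standard library are available. Lean on these libraries where they do the work, as an engineer would, in place of code of your own. Each camera call takes 0.05 s, during which the arm holds its last target. There are 200 camera calls.

## Working session

There is one attempt and no reset: what is moved stays moved. The work goes in short steps, Python scripts to look and compute and a tool call to move; the robot and the scene stay as the last step left them, time stands still between calls to the robot, and variables do not carry over. Pictures are saved under pics/ and viewed, at most 13 in all, crops included, and the job is handed in when it is done.

Besides the shell and the picture viewer there is one more tool, called after "Call:" as name(argument=value, ...) on one line, values as JSON. play_rows: Moves the arm, as the interface text tells. Its arguments: {"type":"object","properties":{"increments":{"type":"string"},"grip_force":{"type":"number"}},"required":["increments"]}

```bash
mkdir -p pics
cat > h.py <<'E'
from bench import *
import numpy as np, cv2
from scipy.spatial.transform import Rotation as R
def cam(n):
    s=read_state() if n=="wrist" else None
    c=camera(n)
    if n=="wrist":
        T=np.eye(4);T[:3,:3]=R.from_quat(s["eef_rot"]).as_matrix();T[:3,3]=s["ee_pos"]
        c["wc"]=T@np.array(c["mount"])
    else: c["wc"]=np.linalg.inv(np.array(c["camera_from_world"]))
    return c
def cast(c,uv,z):
    uv=np.atleast_2d(np.array(uv,float))
    K=np.array([[c["fx"],0,c["cx"]],[0,c["fy"],c["cy"]],[0,0,1.]])
    p=cv2.undistortPoints(uv[:,None],K,np.array([c["k1"],0,0,0.]))[:,0]
    d=np.c_[p,np.ones(len(p))]@c["wc"][:3,:3].T; o=c["wc"][:3,3]
    return o+d*((z-o[2])/d[:,2])[:,None]
def save(c,n): cv2.imwrite("pics/"+n,c["color"][:,:,::-1])
E
python3 - <<'E'
from h import *
np.set_printoptions(precision=4,suppress=True)
for n in ("top","scene"):
    c=cam(n); save(c,n+"0.png"); np.save(n+"0.npy",c,allow_pickle=True); print(n,c["wc"],c["fx"],c["k1"])
print(read_state())
E
```

```text
top [[ 0.0299 -0.9879  0.1524  0.2733]
 [-0.9993 -0.0329 -0.0171 -0.0087]
 [ 0.0219 -0.1518 -0.9882  1.5356]
 [ 0.      0.      0.      1.    ]] 435.11006600232054 -0.07956369526239407
scene [[-0.7788  0.3578 -0.5153  1.1087]
 [ 0.6272  0.4308 -0.6489  0.7493]
 [-0.0102 -0.8285 -0.5599  0.7696]
 [ 0.      0.      0.      1.    ]] 440.41944525418205 0.029382705472147542
{'time': 0.1, 'joint_positions': array([-1.3096,  0.3328, -0.0647,  1.4609,  0.0216,  1.3499, -0.0885]), 'joint_vel': array([-0.0008, -0.0017, -0.0016, -0.0018, -0.0001, -0.0014,  0.0006]), 'joint_torque': array([  0.0022, -62.4541,   0.025 , -39.0715,  -0.0615,   0.0365,
         0.    ]), 'ee_pos': array([0.1749, 0.5997, 0.2218]), 'eef_rot': array([ 0.1414,  0.9899, -0.0006, -0.0001]), 'ft_force': array([-0.6994,  0.0777,  0.0117]), 'torque': array([-0.0354, -0.0053,  0.1016]), 'grip_force': 0.0, 'width': 0.0867220991918012}
```

View pics/top0.png

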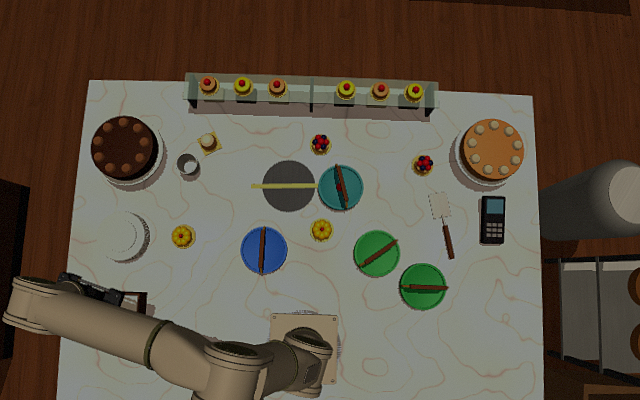

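View pics/scene0.png

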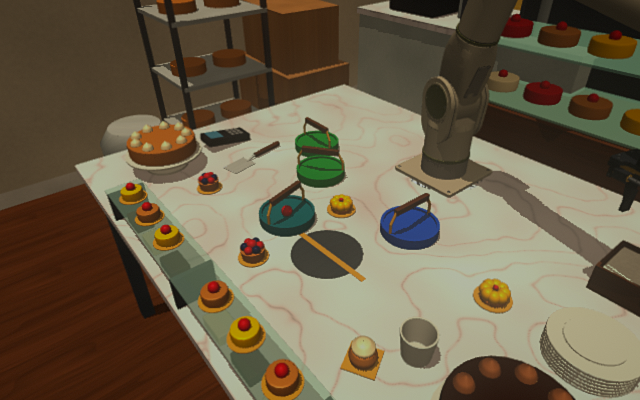

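The top view shows the teal plate at about (340,188), the disc at (289,186) with its stripe running from (252,185) to (318,185), and tarts/cakes at (320,144) and (321,230). The blue dish is at (264,250). The push goes left in the picture (+y). The scene view shows the same, with the praline in the middle at (288,211).

```bash
cat >> h.py <<'E'
def hsv(c): return cv2.cvtColor(c["color"],cv2.COLOR_RGB2HSV)
def big(m,roi=None):
    m=m.astype(np.uint8)*255
    if roi: k=np.zeros_like(m); k[roi[1]:roi[3],roi[0]:roi[2]]=1; m=m*k
    cs,_=cv2.findContours(m,cv2.RETR_EXTERNAL,cv2.CHAIN_APPROX_NONE)
    return max(cs,key=cv2.contourArea)[:,0].astype(float)
def circ(p):
    A=np.c_[2*p[:,:2],np.ones(len(p))]; x=np.linalg.lstsq(A,(p[:,:2]**2).sum(1),rcond=None)[0]
    return x[0],x[1],np.sqrt(x[2]+x[0]**2+x[1]**2)
E
python3 - <<'E'
from h import *
np.set_printoptions(precision=4,suppress=True)
c=np.load("top0.npy",allow_pickle=True).item()
H=hsv(c)
for u,v in [(328,200),(275,195),(258,185),(341,175),(320,230),(344,195)]: print((u,v),H[v,u])
h,s,v=[H[:,:,i].astype(int) for i in range(3)]
teal=(h>82)&(h<100)&(s>90)
k=cv2.convexHull(big(teal,(300,150,390,220)).astype(np.float32))[:,0]
print(k.min(0),k.max(0)); print("plate",circ(cast(c,k,0.03)))
# mouth: filled hull by ellipse
disc=(v<110)&(s<90)
d=big(disc,(250,150,330,220)); d=cv2.convexHull(d.astype(np.float32))[:,0]; print(d.min(0),d.max(0),"disc",circ(cast(c,d,0)))
st=(h>20)&(h<35)&(s>90)
q=big(st,(240,175,330,195)); print(cv2.minAreaRect(q.astype(np.float32)))
w=cast(c,q,0); r=cv2.fitLine(w[:,:2].astype(np.float32),cv2.DIST_L2,0,.01,.01).ravel(); print("stripe",r,w.min(0),w.max(0))
br=((h<15)|(h>170))&(s>60)&(v<130)
b=big(br,(325,155,360,220)); rb=cv2.minAreaRect(b.astype(np.float32)); print(rb)
w=cast(c,b,0.1);print("handle",cv2.fitLine(w[:,:2].astype(np.float32),cv2.DIST_L2,0,.01,.01).ravel(),cv2.minAreaRect(w[:,:2].astype(np.float32)))
for nm,roi,z in (("tart",(305,130,335,158),.02),("mango",(305,215,338,245),.02),("tart2",(410,150,440,178),.02),("choux",(195,130,222,155),.01),("mango2",(165,220,200,250),.02)):
    p=big((s>70)&(v>60),roi); print(nm,cv2.minEnclosingCircle(p.astype(np.float32)),circ(cast(c,p,z)))
p=big((h>105)&(h<125)&(s>100),(230,220,300,280)); print("blue",circ(cast(c,cv2.convexHull(p.astype(np.float32))[:,0],.03)))
x=c["color"][120:260,220:400,::-1]; cv2.imwrite("pics/crop.png",cv2.resize(x,None,fx=4,fy=4,interpolation=cv2.INTER_CUBIC))
E
```

```text
(328, 200) [ 87 153  90]
(275, 195) [23 38 53]
(258, 185) [ 28 150 136]
(341, 175) [ 10 190  74]
(320, 230) [ 20 241  88]
(344, 195) [ 11 196  86]
[318. 166.] [344. 209.]
plate (np.float64(0.5561475883187691), np.float64(-0.10239758523071546), np.float64(0.07129729846068118))
[262. 188.] [314. 211.] disc (np.float64(0.5512649764131093), np.float64(0.06986867625910012), np.float64(0.08591393532956311))
((284.0, 185.5), (5.0, 66.0), 90.0)
stripe [ 0.0442 -0.999   0.5631  0.0861] [ 0.5508 -0.0324  0.    ] [0.5752 0.2047 0.    ]
((339.4706115722656, 183.3823699951172), (35.89527130126953, 8.48874568939209), 75.96376037597656)
handle [ 0.967   0.2548  0.56   -0.1113] ((0.5576367378234863, -0.10593242943286896), (0.12234509736299515, 0.028703734278678894), 15.030380249023438)
tart ((320.2312927246094, 144.1784210205078), 10.921785354614258) (np.float64(0.7128165989281585), np.float64(-0.038036016948329865), np.float64(0.03664109799569867))
mango ((321.327880859375, 229.70492553710938), 12.114899635314941) (np.float64(0.40633377088462064), np.float64(-0.05184431102617011), np.float64(0.04086001591622687))
tart2 ((422.1190490722656, 164.88095092773438), 11.234813690185547) (np.float64(0.6512082762381142), np.float64(-0.4076855061712915), np.float64(0.037418229864339174))
choux ((209.10975646972656, 142.6707305908203), 12.653969764709473) (np.float64(0.7092141732049697), np.float64(0.36414873012737486), np.float64(0.03876314105615979))
mango2 ((183.0, 236.0), 12.369417190551758) (np.float64(0.3675368278232985), np.float64(0.42943881625936925), np.float64(0.041488079502445374))
blue (np.float64(0.331722678682997), np.float64(0.13851409629631561), np.float64(0.07381944151091892))
```

View pics/crop.png

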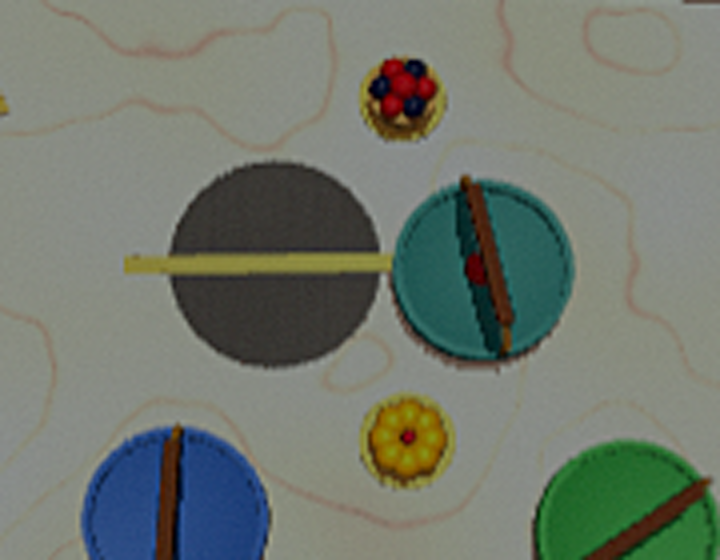

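The crop shows the plate circle at about (482,270), the disc at (275,264), and the handle from (466,180) to (508,350). My plate and disc masks only caught part of each, so I'll redo them.

```bash
cat >> h.py <<'E'
def plate(c,roi,hl=80,hh=100):
    H=hsv(c); m=((H[:,:,0]>hl)&(H[:,:,0]<hh)&(H[:,:,1]>90)).astype(np.uint8); k=np.zeros_like(m); k[roi[1]:roi[3],roi[0]:roi[2]]=1
    m=cv2.morphologyEx(m*k,cv2.MORPH_OPEN,np.ones((2,2)))
    p=np.argwhere(m)[:,::-1].astype(np.float32)
    hu=cv2.convexHull(p)[:,0]; w=cast(c,hu,.032); ctr=np.array(circ(w)[:2])
    # far-from-camera half: only the rim bounds the outline there
    f=(w[:,:2]-ctr)@(ctr-c["wc"][:2,3])>-0.1*0.08*np.linalg.norm(ctr-c["wc"][:2,3])
    return circ(w),circ(w[f]),w
E
python3 - <<'E'
from h import *
np.set_printoptions(precision=4,suppress=True)
c=np.load("top0.npy",allow_pickle=True).item()
r=plate(c,(300,150,390,225)); print(r[0],r[1],r[2][:,:2].min(0),r[2][:,:2].max(0))
H=hsv(c);h,s,v=[H[:,:,i].astype(int) for i in range(3)]
m=((v<85)&(s<90)).astype(np.uint8); m[:, 317:]=0; m[:,:255]=0;m[:155]=0;m[215:]=0
m=cv2.morphologyEx(m,cv2.MORPH_OPEN,np.ones((3,3)))
p=np.argwhere(m)[:,::-1].astype(np.float32); hu=cv2.convexHull(p)[:,0]; print(hu.min(0),hu.max(0)); w=cast(c,hu,0);print("disc",circ(w),w.min(0),w.max(0))
# scene cross check
c=np.load("scene0.npy",allow_pickle=True).item()
r=plate(c,(250,190,325,240)); print(r[0],r[1])
H=hsv(c);h,s,v=[H[:,:,i].astype(int) for i in range(3)]
m=((v<85)&(s<90)).astype(np.uint8); k=np.zeros_like(m);k[228:280,288:368]=1
m=cv2.morphologyEx(m*k,cv2.MORPH_OPEN,np.ones((3,3)))
p=np.argwhere(m)[:,::-1].astype(np.float32); hu=cv2.convexHull(p)[:,0];print(hu.min(0),hu.max(0)); print("disc",circ(cast(c,hu,0)))
s=read_state(); print(R.from_quat(s["eef_rot"]).as_matrix())
E
```

```text
(np.float64(0.5544018605734613), np.float64(-0.11704018077760359), np.float64(0.07936529758087041)) (np.float64(0.5548927932194639), np.float64(-0.11753266400030035), np.float64(0.07903005030222636)) [ 0.4758 -0.1944] [ 0.6339 -0.0388]
[263. 161.] [314. 211.]
disc (np.float64(0.5634371572089756), np.float64(0.07076709710772217), np.float64(0.09365376177893482)) [ 0.4705 -0.0221  0.    ] [0.654  0.1626 0.    ]
(np.float64(0.5607009212983284), np.float64(-0.10502910703847518), np.float64(0.0771537505807028)) (np.float64(0.5625210462627832), np.float64(-0.1009582387420615), np.float64(0.07966649924176133))
[288. 228.] [362. 278.]
disc (np.float64(0.5638276012085186), np.float64(0.05569737566937677), np.float64(0.10102698877189327))
[[-0.96    0.28   -0.0003]
 [ 0.28    0.96   -0.0013]
 [-0.0001 -0.0013 -1.    ]]
```

```bash
cat >> h.py <<'E'
def delta(xyz,yaw):
    "row from present pose to: tool down at xyz, tool y at azimuth yaw (deg)"
    s=read_state(); Q=R.from_quat(s["eef_rot"]); a=np.radians(yaw)
    y=np.array([np.cos(a),np.sin(a),0]); z=np.array([0,0,-1.]); x=np.cross(y,z)
    T=R.from_matrix(np.c_[x,y,z]); print(np.round(np.r_[(Q.inv()*T).as_rotvec(),Q.inv().apply(np.array(xyz)-s["ee_pos"])],4), "yaw now",np.degrees(np.arctan2(*Q.as_matrix()[[1,0],1])))
E
python3 -c "
from h import *
delta([.5,.3,.223],37);delta([.5505,-.2195,.223],-2.6)"
```

```text
[-1.200e-03  5.000e-04  6.412e-01 -3.960e-01 -1.966e-01 -9.000e-04] yaw now 73.74031790469529
[-1.1000e-03  9.0000e-04  1.3324e+00 -5.8990e-01 -6.8120e-01 -3.0000e-04] yaw now 73.74031790469529
```

Call:
play_rows(increments="0 0 0.16 -0.1 -0.05 0 1;0 0 0.32 -0.2 -0.1 0 1;0 0 0.48 -0.3 -0.15 0 1;0 0 0.64 -0.396 -0.197 0 1;0 0 0.64 -0.396 -0.197 0 1;0 0 0.64 -0.396 -0.197 0 1;0 0 0.64 -0.396 -0.197 0 1;0 0 0.64 -0.396 -0.197 0 1")

```text
time: 0.9
ee_pos: [0.4699, 0.327, 0.2224]
eef_rot: [0.446, 0.895, -0.0, -0.0]
ft_force: [1.3, 0.7, 0.2]
width: 0.0871
grip_force: 0.0
```

```bash
python3 -c "
from h import *
delta([.5505,-.2195,.223],-2.6)"
```

```text
[-2.000e-04 -1.000e-04  6.925e-01 -4.846e-01 -2.652e-01 -6.000e-04] yaw now 37.079580016914356
```

Call:
play_rows(increments="0 0 0.69 -0.485 -0.265 0 1;0 0 0.69 -0.485 -0.265 0 1;0 0 0.69 -0.485 -0.265 0 1;0 0 0.69 -0.485 -0.265 0 1;0 0 0.69 -0.485 -0.265 0 1;0 0 0.69 -0.485 -0.265 0 1;0 0 0.69 -0.485 -0.265 0 1;0 0 0.69 -0.485 -0.265 0 1")

```text
time: 1.7
ee_pos: [0.5272, -0.069, 0.2225]
eef_rot: [0.722, 0.692, 0.0, -0.0]
ft_force: [0.7, -0.4, -0.7]
width: 0.0872
grip_force: 0.0
```

Call:
play_rows(increments="0 0 0 0 0 0 1;0 0 0 0 0 0 1")

```text
time: 1.9
ee_pos: [0.5272, -0.0683, 0.2222]
eef_rot: [0.723, 0.691, -0.0, -0.0]
ft_force: [0.0, 0.9, 0.6]
width: 0.0872
grip_force: 0.0
```

```bash
python3 -c "
from h import *
delta([.5505,-.2195,.223],-2.6);print(read_state()['joint_positions'])"
```

```text
[-6.00e-04  1.00e-04 -5.00e-04 -1.50e-01  3.02e-02 -8.00e-04] yaw now -2.6284439510508584
[-0.51131177  0.12742925  0.6084028   1.73686153 -0.07532242  1.30128332
  0.06753554]
```

Call:
play_rows(increments="0 0 0 -0.05 0.01 0 1;0 0 0 -0.1 0.02 0 1;0 0 0 -0.15 0.03 0 1;0 0 0 -0.15 0.03 0.05 1;0 0 0 -0.15 0.03 0.1 1;0 0 0 -0.15 0.03 0.1 1;0 0 0 -0.15 0.03 0.1 1;0 0 0 -0.15 0.03 0.1 1")

```text
time: 2.7
ee_pos: [0.5526, -0.2178, 0.1253]
eef_rot: [0.722, 0.692, 0.001, 0.001]
ft_force: [0.2, 1.2, 0.4]
width: 0.087
grip_force: 0.0
```

```bash
python3 -c "
from h import *
delta([.5505,-.2195,.012],-2.6)
c=cam('top');save(c,'t1.png');c2=cam('wrist');save(c2,'w1.png')
r=plate(c,(300,150,390,225));print(r[0],r[1])
import cv2
a=np.vstack([c['color'][130:270,220:460],]);cv2.imwrite('pics/m1.png',np.hstack([cv2.resize(a,(480,280)),cv2.resize(c2['color'],(320,280))])[:,:,::-1])"
```

```text
[ 0.0034  0.0002  0.0037 -0.0018 -0.0024  0.1132] yaw now -2.3865284060333893
(np.float64(0.5560692505676333), np.float64(-0.11249304208186028), np.float64(0.07651387630775303)) (np.float64(0.5705631242948886), np.float64(-0.11526588860009335), np.float64(0.06695911354581668))
```

View pics/m1.png

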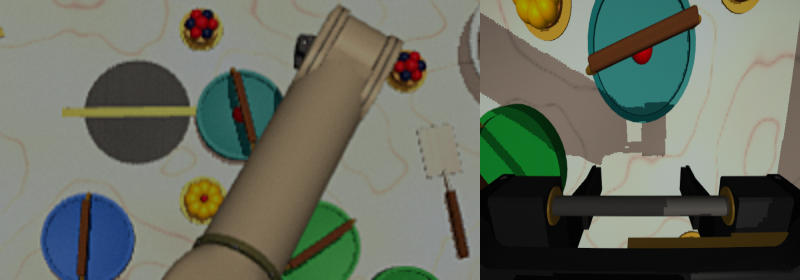

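The top view shows the gripper behind the plate with all other things untouched. The wrist view (right half) shows the plate ahead at about (642,55), with the handle over it.

```bash
python3 -c "
from h import *
np.set_printoptions(precision=4,suppress=True)
c=cam('wrist');print(np.array(c['mount']));
H=hsv(c);m=((H[:,:,0]>80)&(H[:,:,0]<100)&(H[:,:,1]>90));print(m.sum(),H[100,250],H[20,500])
r=plate(c,(0,0,640,200));print(r[0],r[1],r[2][:,:2].min(0),r[2][:,:2].max(0))
h,s,v=[H[:,:,i].astype(int) for i in range(3)]
b=big(((h<15)|(h>172))&(s>90)&(v<120)&(v>20),(190,0,460,110));w=cast(c,cv2.boxPoints(cv2.minAreaRect(b.astype(np.float32))),.1);print(w)
"
```

```text
[[ 0.0005 -0.9574 -0.2887  0.0801]
 [ 1.      0.0005  0.0003  0.0012]
 [-0.0001 -0.2887  0.9574 -0.1624]
 [ 0.      0.      0.      1.    ]]
25100 [ 88 156 124] [ 57  13 171]
(np.float64(0.5608037263584291), np.float64(-0.1135351323655876), np.float64(0.0797406227015493)) (np.float64(0.5607443356355442), np.float64(-0.11370413223841255), np.float64(0.07981180992861046)) [ 0.4811 -0.1931] [ 0.6407 -0.0645]
[[ 0.4991 -0.1221  0.1   ]
 [ 0.6171 -0.0905  0.1   ]
 [ 0.6264 -0.1125  0.1   ]
 [ 0.5046 -0.1464  0.1   ]]
```

Call:
play_rows(increments="0.003 0 0.004 -0.003 0.002 0.03 1;0.003 0 0.004 -0.003 0.002 0.06 1;0.003 0 0.004 -0.003 0.002 0.08 1;0.003 0 0.004 -0.003 0.002 0.1 1;0.003 0 0.004 -0.003 0.002 0.113 1;0.003 0 0.004 -0.003 0.002 0.113 1;0.003 0 0.004 -0.003 0.002 0.113 1")

```text
time: 3.55
ee_pos: [0.5534, -0.2214, 0.0105]
eef_rot: [0.724, 0.69, -0.001, -0.001]
ft_force: [0.2, -0.7, 0.3]
width: 0.0872
grip_force: 0.0
```

```bash
python3 -c "
from h import *
delta([.5545,-.221,.012],-2.6)
c2=cam('wrist');save(c2,'w2.png')
r=plate(c2,(0,0,640,200));print(r[0],r[1],r[2][:,:2].min(0),r[2][:,:2].max(0))"
```

```text
[-0.002   0.0002 -0.0015  0.0005  0.001  -0.0015] yaw now -2.6887023193539066
(np.float64(0.5632807146509843), np.float64(-0.12788119616637011), np.float64(0.07118209282636546)) (np.float64(0.5814019178414009), np.float64(-0.1281661672415993), np.float64(0.057010479043151284)) [ 0.48457372 -0.18493511] [ 0.64033591 -0.10319502]
```

View pics/w2.png

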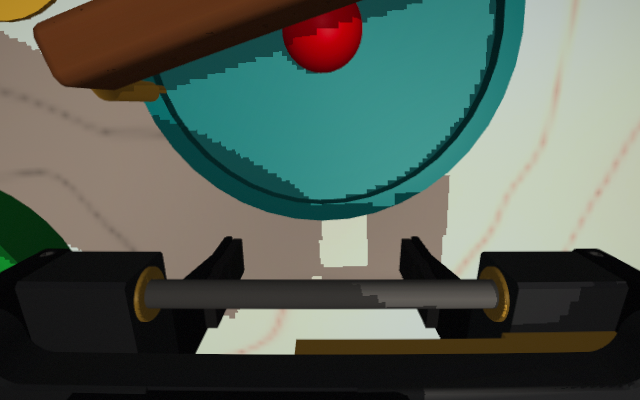

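The wrist view shows the plate's near edge at about (328,219), nearly centred between the fingertips (232 and 410, row 240). The handle is well ahead of the gripper. I'll shift 3 mm sideways and push slowly.

Call:
play_rows(increments="0 0 0 0.006 0.003 -0.001 1;0 0 0 0.012 0.003 -0.001 1;0 0 0 0.018 0.003 -0.001 1;0 0 0 0.022 0.003 -0.001 1;0 0 0 0.025 0.003 -0.001 1;0 0 0 0.028 0.003 -0.001 1;0 0 0 0.031 0.003 -0.001 1;0 0 0 0.034 0.003 -0.001 1")

```text
time: 4.4
ee_pos: [0.5572, -0.1878, 0.0105]
eef_rot: [0.724, 0.69, -0.001, -0.001]
ft_force: [-1.5, -1.5, 0.4]
width: 0.0871
grip_force: 0.9
```

Call:
play_rows(increments="0 0 0 0.003 0 0 1;0 0 0 0.007 0 0 1;0 0 0 0.011 0 0 1;0 0 0 0.016 0 0 1;0 0 0 0.021 0 0 1;0 0 0 0.026 0 0 1;0 0 0 0.031 0 0 1;0 0 0 0.036 0 0 1")

```text
time: 5.2
ee_pos: [0.5591, -0.151, 0.0105]
eef_rot: [0.723, 0.69, -0.001, -0.001]
ft_force: [-0.3, -2.2, -0.4]
width: 0.0872
grip_force: 0.9
```

```bash
python3 -c "
from h import *
delta([.5545,-.221,.012],-2.6)
c2=cam('wrist');save(c2,'w3.png')
c=cam('top');r=plate(c,(300,150,390,225));print(r[0],r[1],r[2][:,:2].min(0),r[2][:,:2].max(0));print(read_state()['ft_force'])
a=c['color'][130:270,220:460];cv2.imwrite('pics/m3.png',np.hstack([cv2.resize(a,(480,280)),cv2.resize(c2['color'],(320,280))])[:,:,::-1])"
```

```text
[-0.003  -0.0001 -0.0015 -0.0702 -0.0014 -0.0015] yaw now -2.685773998755807
(np.float64(0.5606800114691312), np.float64(-0.0683134560131401), np.float64(0.07303071086762648)) (np.float64(0.5883339050148556), np.float64(-0.06218335220213839), np.float64(0.05421580668840414)) [ 0.48777265 -0.11138991] [6.36480945e-01 3.36709378e-04]
[-0.59135963 -0.81314055 -0.2029376 ]
```

View pics/m3.png

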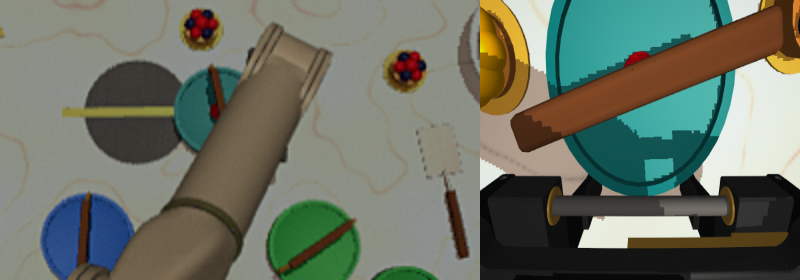

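The plate (edge at (175,112) in the top half) moves ahead of the fingers; handle and praline are clear of the gripper, pastries untouched. Continuing the push.

Call:
play_rows(increments="0 0 0 0.004 0 0 1;0 0 0 0.009 0 0 1;0 0 0 0.014 0 0 1;0 0 0 0.019 0 0 1;0 0 0 0.024 0 0 1;0 0 0 0.029 0 0 1;0 0 0 0.034 0 0 1;0 0 0 0.039 0 0 1")

```text
time: 6.1
ee_pos: [0.561, -0.112, 0.0105]
eef_rot: [0.724, 0.69, -0.001, -0.001]
ft_force: [-0.3, -1.9, -0.7]
width: 0.0872
grip_force: 0.8
```

Call:
play_rows(increments="0 0 0 0.005 0 0 1;0 0 0 0.01 0 0 1;0 0 0 0.015 0 0 1;0 0 0 0.02 0 0 1;0 0 0 0.025 0 0 1;0 0 0 0.03 0 0 1;0 0 0 0.035 0 0 1;0 0 0 0.04 0 0 1")

```text
time: 6.9
ee_pos: [0.5628, -0.0721, 0.0105]
eef_rot: [0.724, 0.69, -0.001, -0.001]
ft_force: [-0.4, -1.1, -0.3]
width: 0.0871
grip_force: 0.8
```

Call:
play_rows(increments="0 0 0 0.005 0 0 1;0 0 0 0.01 0 0 1;0 0 0 0.015 0 0 1;0 0 0 0.02 0 0 1;0 0 0 0.025 0 0 1;0 0 0 0.03 0 0 1;0 0 0 0.034 0 0 1;0 0 0 0.037 0 0 1")

```text
time: 7.7
ee_pos: [0.5646, -0.0351, 0.0105]
eef_rot: [0.723, 0.69, -0.001, -0.001]
ft_force: [0.7, -1.9, 0.5]
width: 0.087
grip_force: 0.8
```

Call:
play_rows(increments="0 0 0 0.003 0 0 1;0 0 0 0.006 0 0 1;0 0 0 0.009 0 0 1;0 0 0 0.012 0 0 1;0 0 0 0.014 0 0 1;0 0 0 0.016 0 0 1;0 0 0 0.017 0 0 1;0 0 0 0.018 0 0 1")

```text
time: 8.5
ee_pos: [0.5654, -0.0176, 0.0105]
eef_rot: [0.724, 0.69, -0.001, -0.001]
ft_force: [-0.1, -2.4, -1.0]
width: 0.0871
grip_force: 0.7
```

```bash
python3 -c "
from h import *
delta([.5545,-.221,.012],-2.6)
c2=cam('wrist');save(c2,'w4.png')
c=cam('top');save(c,'t4.png');s=cam('scene');save(s,'s4.png')
r=plate(c,(250,130,360,225));print(r[0],r[1],r[2][:,:2].min(0),r[2][:,:2].max(0))
f=lambda x:cv2.resize(x,(400,300),interpolation=cv2.INTER_CUBIC)
cv2.imwrite('pics/m4.png',np.hstack([f(c['color'][130:250,220:380]),f(s['color'][190:310,260:420])])[:,:,::-1])"
```

```text
[-0.003  -0.     -0.0017 -0.2037 -0.0013 -0.0015] yaw now -2.694542355828133
(np.float64(0.5680130289317087), np.float64(0.072663182169341), np.float64(0.06768399332807844)) (np.float64(0.5927145146331353), np.float64(0.07804858948452509), np.float64(0.048753416132273825)) [0.4939511  0.05164011] [0.64228511 0.13136872]
```

View pics/m4.png

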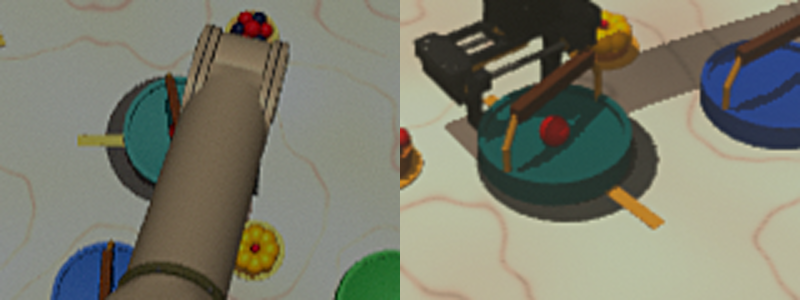

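The plate is about 18 mm short of the disc's centre, and the praline is in the middle. Pushing the rest, then backing away to measure without the arm in view.

Call:
play_rows(increments="0 0 0 0.003 0 0 1;0 0 0 0.006 0 0 1;0 0 0 0.009 0 0 1;0 0 0 0.012 0 0 1;0 0 0 0.014 0 0 1;0 0 0 0.016 0 0 1;0 0 0 0.018 0 0 1;0 0 0 0.018 0 0 1")

```text
time: 9.45
ee_pos: [0.5663, 0.0008, 0.0105]
eef_rot: [0.723, 0.69, -0.001, -0.001]
ft_force: [0.5, -0.4, 0.4]
width: 0.0871
grip_force: 0.4
```

Call:
play_rows(increments="0 0 0 -0.02 0 0 1;0 0 0 -0.06 0 0 1;0 0 0 -0.1 0 0 1;0 0 0 -0.1 0 -0.05 1;0 0 0 -0.1 0 -0.1 1;0 0 0 -0.1 0 -0.15 1;0 0 0 -0.1 0 -0.2 1;0 0 0 -0.1 0 -0.2 1")

```text
time: 10.25
ee_pos: [0.5653, -0.1001, 0.2175]
eef_rot: [0.724, 0.69, 0.003, 0.002]
ft_force: [0.2, -0.2, -0.2]
width: 0.0864
grip_force: 0.0
```

Call:
play_rows(increments="0 0 0 -0.04 0 0 1;0 0 0 -0.08 0 0 1;0 0 0 -0.12 0 0 1;0 0 0 -0.12 0 0 1;0 0 0 -0.12 0 0 1")

```text
time: 10.75
ee_pos: [0.5562, -0.2202, 0.2102]
eef_rot: [0.724, 0.69, -0.001, -0.001]
ft_force: [-0.5, 1.8, 0.7]
width: 0.087
grip_force: 0.0
```

Run:
```python
from h import *
np.set_printoptions(precision=4,suppress=True)
c2=cam('wrist');save(c2,'w5.png')
c=cam('top');save(c,'t5.png')
r=plate(c,(240,130,360,225));print("top",r[0],r[1],r[2][:,:2].min(0),r[2][:,:2].max(0))
r=plate(c2,(0,0,640,250));print("wrist",r[0],r[1],r[2][:,:2].min(0),r[2][:,:2].max(0)); print(read_state()["ee_pos"])
H=hsv(c);h,s,v=[H[:,:,i].astype(int) for i in range(3)]
b=big(((h<15)|(h>170))&(s>60)&(v<130),(265,155,315,220))
w=cast(c,b,0.1);print("handle",cv2.fitLine(w[:,:2].astype(np.float32),cv2.DIST_L2,0,.01,.01).ravel(),cv2.minAreaRect(w[:,:2].astype(np.float32)))
f=lambda x:cv2.resize(x,(400,300),interpolation=cv2.INTER_CUBIC)
cv2.imwrite('pics/m5.png',np.hstack([f(c['color'][130:250,210:370]),f(c2['color'])])[:,:,::-1])
```

```text
top (np.float64(0.5648556557425986), np.float64(0.07246497615512434), np.float64(0.0800164936760859)) (np.float64(0.5647798102390986), np.float64(0.07220558897576232), np.float64(0.08018546433049127)) [ 0.4869 -0.0068] [0.6423 0.152 ]Traceback (most recent call last):
  File "<stdin>", line 6, in <module>
  File "h.py", line 32, in plate
    hu=cv2.convexHull(p)[:,0]; w=cast(c,hu,.032); ctr=np.array(circ(w)[:2])
       ~~~~~~~~~~~~~~~~~^^^^^
TypeError: 'NoneType' object is not subscriptable
```

Run:
```python
from h import *
np.set_printoptions(precision=4,suppress=True)
c=cam('top');save(c,'t5.png')
H=hsv(c);h,s,v=[H[:,:,i].astype(int) for i in range(3)]
b=big(((h<15)|(h>170))&(s>60)&(v<130),(265,155,315,220))
w=cast(c,b,0.1);l=cv2.fitLine(w[:,:2].astype(np.float32),cv2.DIST_L2,0,.01,.01).ravel();print("handle",l,np.degrees(np.arctan2(l[1],l[0])),cv2.minAreaRect(w[:,:2].astype(np.float32)))
delta([.57,.077,.27],-75)
delta([.57,.077,.27],-2.7)
print(read_state()["joint_positions"])
```

```text
handle [0.9716 0.2365 0.5688 0.0758] 13.6779 ((0.5700876116752625, 0.07397990673780441), (0.119448222219944, 0.025134611874818802), 8.338176727294922)
[-0.0033  0.0012  1.2641  0.2952 -0.0004 -0.0595] yaw now -2.569403148721024
[-0.0031 -0.0009  0.0023  0.2952 -0.0004 -0.0595] yaw now -2.569403148721024
[-0.2976  0.3357  0.7471  1.5848 -0.2331  1.3163  0.4366]
```

Call:
play_rows(increments="-0.003 0 0.15 0.04 0 -0.03 1;-0.003 0 0.3 0.08 0 -0.06 1;-0.003 0 0.45 0.12 0 -0.06 1;-0.003 0 0.6 0.16 0 -0.06 1;-0.003 0 0.75 0.2 0 -0.06 1;-0.003 0 0.9 0.24 0 -0.06 1;-0.003 0 1.05 0.28 0 -0.06 1;-0.003 0 1.2 0.295 0 -0.06 1")

```text
time: 11.7
ee_pos: [0.5699, 0.0821, 0.2701]
eef_rot: [0.983, 0.186, -0.001, -0.0]
ft_force: [-0.4, -0.2, 0.9]
width: 0.087
grip_force: 0.0
```

```bash
python3 -c "
from h import *
delta([.57,.077,.27],-76.3)
print(read_state()['joint_positions'])"
```

```text
[-7.000e-04  1.300e-03  1.353e-01 -1.700e-03  4.800e-03  1.000e-04] yaw now -68.54864015431227
[-0.87359341  0.24035088  0.78386551  1.55663063 -0.17139617  1.41675326
 -1.27392032]
```

Call:
play_rows(increments="0 0.001 0.13 -0.002 0.005 0 1;0 0.001 0.135 -0.002 0.005 0 1;0 0.001 0.135 -0.002 0.005 0 1")

```text
time: 12.0
ee_pos: [0.5703, 0.0703, 0.2706]
eef_rot: [0.993, 0.12, 0.0, 0.0]
ft_force: [0.2, -0.2, -0.4]
width: 0.0867
grip_force: 0.0
```

Run:
```python
from h import *
np.set_printoptions(precision=4,suppress=True)
c2=cam('wrist');save(c2,'w6.png');np.save('w6.npy',c2,allow_pickle=True)
st=read_state();print(st["ee_pos"]);delta([.57,.077,.27],-76.3)
r=plate(c2,(0,0,640,400));print("wrist",r[0],r[1],r[2][:,:2].min(0),r[2][:,:2].max(0))
H=hsv(c2);h,s,v=[H[:,:,i].astype(int) for i in range(3)]
b=big(((h<15)|(h>172))&(s>90)&(v<140)&(v>20))
w=cast(c2,b,0.102);l=cv2.fitLine(w[:,:2].astype(np.float32),cv2.DIST_L2,0,.01,.01).ravel();print("handle",l,np.degrees(np.arctan2(l[1],l[0])),cv2.minAreaRect(w[:,:2].astype(np.float32)))
```

```text
[0.5704 0.0702 0.2706]
[ 0.0008 -0.0001  0.0021  0.0013 -0.0067  0.0006] yaw now -76.18244789963518
wrist (np.float64(0.5700688090556008), np.float64(0.07588226322326821), np.float64(0.08002541098893587)) (np.float64(0.5698369868776579), np.float64(0.07583941509143688), np.float64(0.07987721563788881)) [ 0.49   -0.0039] [0.65   0.1555]
handle [0.974  0.2267 0.5739 0.0781] 13.1039915 ((0.5722577571868896, 0.0766880065202713), (0.1218632236123085, 0.025028634816408157), 12.994274139404297)
```

View pics/w6.png

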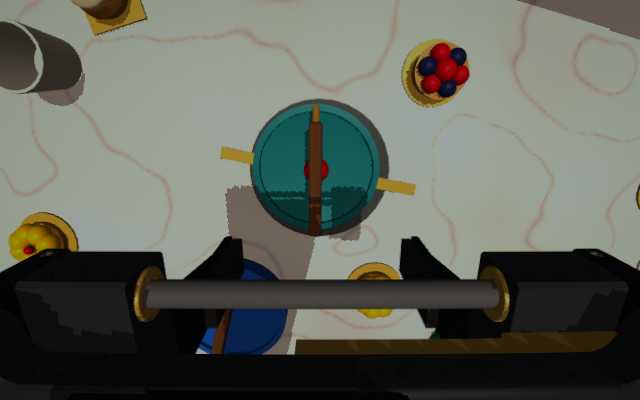

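The wrist view shows the plate at (317,168), the stripe's ends at (221,153) and (415,190), the handle upright in the picture with the praline at (316,170) below it. The stripe's midpoint gives me the disc centre.

Run:
```python
from h import *
np.set_printoptions(precision=4,suppress=True)
c=np.load('w6.npy',allow_pickle=True).item()
H=hsv(c);h,s,v=[H[:,:,i].astype(int) for i in range(3)]
m=(h>15)&(h<35)&(s>110)
a=big(m,(200,140,260,175)); b=big(m,(370,170,430,205))
A=cast(c,a,0)[:,:2];B=cast(c,b,0)[:,:2]
P=np.r_[A,B]; l=cv2.fitLine(P.astype(np.float32),cv2.DIST_L2,0,.01,.01).ravel(); t=(P-l[2:])@l[:2]
print("stripe",l,np.degrees(np.arctan2(l[1],l[0])),"mid",l[2:]+l[:2]*(t.min()+t.max())/2,t.max()-t.min(), len(a),len(b))
pa=cv2.minAreaRect(A.astype(np.float32))[0];pb=cv2.minAreaRect(B.astype(np.float32))[0];d=np.subtract(pa,pb);print(pa,pb,np.degrees(np.arctan2(d[1],d[0])))
```

```text
stripe [ 0.0454 -0.999   0.5637  0.0692] -87.40043 mid [0.5635 0.0719] 0.27012997342308553 85 93
(0.5586223602294922, 0.18483306467533112) (0.5684555768966675, -0.03641505166888237) 92.54479586418447
```

```bash
python3 -c "
from h import *
delta([.571,.0768,.073],-76.8)"
```

```text
[ 0.0008 -0.0002  0.0108  0.0021 -0.0065  0.1976] yaw now -76.18244789963518
```

Call:
play_rows(increments="0 0 0.011 0.002 -0.0065 0 1;0 0 0.011 0.002 -0.0065 0.03 1;0 0 0.011 0.002 -0.0065 0.06 1;0 0 0.011 0.002 -0.0065 0.09 1;0 0 0.011 0.002 -0.0065 0.11 1;0 0 0.011 0.002 -0.0065 0.13 1;0 0 0.011 0.002 -0.0065 0.14 1;0 0 0.011 0.002 -0.0065 0.14 1")

```text
time: 12.85
ee_pos: [0.5703, 0.0767, 0.1295]
eef_rot: [0.994, 0.113, -0.001, 0.001]
ft_force: [-0.3, -0.1, 0.5]
width: 0.087
grip_force: 0.0
```

Run:
```python
from h import *
np.set_printoptions(precision=4,suppress=True)
delta([.571,.0768,.073],-76.8)
c2=cam('wrist');save(c2,'w7.png')
H=hsv(c2);h,s,v=[H[:,:,i].astype(int) for i in range(3)]
b=big(((h<15)|(h>172))&(s>90)&(v<140)&(v>20),(200,0,440,280))
w=cast(c2,b,0.102);l=cv2.fitLine(w[:,:2].astype(np.float32),cv2.DIST_L2,0,.01,.01).ravel();print("handle",l,np.degrees(np.arctan2(l[1],l[0])),cv2.minAreaRect(w[:,:2].astype(np.float32)))
r=plate(c2,(0,0,640,280));print(r[0],r[2][:,:2].min(0),r[2][:,:2].max(0))
```

```text
[ 0.0013  0.002  -0.0034  0.0008 -0.0001  0.0565] yaw now -76.99667472185662
handle [0.973  0.2309 0.5877 0.0815] 13.349444 ((0.5863404273986816, 0.08101346343755722), (0.09350432455539703, 0.022845707833766937), 13.024327278137207)
(np.float64(0.5702281454052085), np.float64(0.07645529017545771), np.float64(0.08010966015906239)) [ 0.492  -0.0035] [0.6503 0.1563]
```

View pics/w7.png

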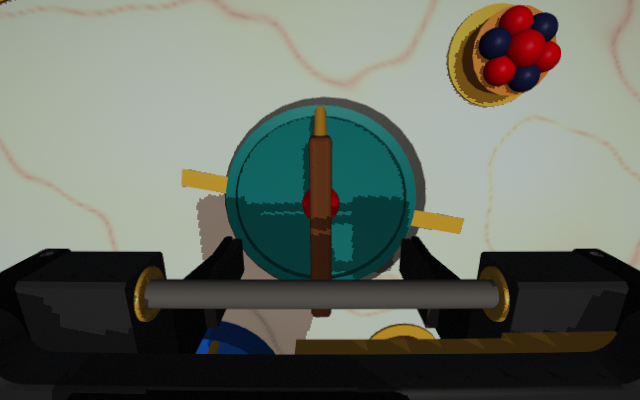

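The handle (column 320) is centred between the fingertips (232 and 410). Lowering, then closing gently.

Call:
play_rows(increments="0.001 0.002 -0.003 0.001 0 0.02 1;0.001 0.002 -0.003 0.001 0 0.035 0.9;0.001 0.002 -0.003 0.001 0 0.047 0.8;0.001 0.002 -0.003 0.001 0 0.054 0.7;0.001 0.002 -0.003 0.001 0 0.056 0.6;0.001 0.002 -0.003 0.001 0 0.056 0.5;0.001 0.002 -0.003 0.001 0 0.056 0.4;0.001 0.002 -0.003 0.001 0 0.056 0.35")

```text
time: 13.7
ee_pos: [0.5723, 0.0767, 0.0751]
eef_rot: [0.993, 0.114, 0.001, -0.0]
ft_force: [-0.2, 1.0, 0.1]
width: 0.0387
grip_force: 0.0
```

Call:
play_rows(increments="0 0 0 0 0 0 0.3;0 0 0 0 0 0 0.25;0 0 0 0 0 0 0.22;0 0 0 0 0 0 0.19;0 0 0 0 0 0 0.16;0 0 0 0 0 0 0.1;0 0 0 0 0 0 0;0 0 0 0 0 0 0", grip_force=30)

```text
time: 14.5
ee_pos: [0.5719, 0.077, 0.0745]
eef_rot: [0.993, 0.115, 0.001, -0.0]
ft_force: [0.4, 1.9, 0.7]
width: 0.0137
grip_force: 30.0
```

Call:
play_rows(increments="0 0 0 0 0 0 0;0 0 0 0 0 0 0;0 0 0 0 0 0 0;0 0 0 0 0 0 0", grip_force=40)

```text
time: 14.9
ee_pos: [0.5719, 0.0769, 0.0745]
eef_rot: [0.993, 0.114, 0.001, -0.0]
ft_force: [-1.2, 2.6, 0.7]
width: 0.0139
grip_force: 40.0
```

```bash
python3 -c "
from h import *
delta([.5703,.0767,.073],-76.9);print(read_state())"
```

```text
[-0.0001 -0.002   0.0008 -0.0017 -0.0002  0.0015] yaw now -76.85157364002649
{'time': 14.9, 'joint_positions': array([-0.80551134,  0.43009717,  0.73146043,  1.79203175, -0.32864664,
        1.04274064, -1.29294211]), 'joint_vel': array([ 0.00066675, -0.00059541,  0.00043881,  0.00155649,  0.00373497,
        0.00019934,  0.00052681]), 'joint_torque': array([ 1.32629380e+00, -5.04456997e+01,  1.29780838e+01, -3.25079048e+01,
        5.94937708e-01, -2.56190579e-01, -2.50988800e-03]), 'ee_pos': array([0.57194939, 0.07688872, 0.07452953]), 'eef_rot': array([ 9.93423887e-01,  1.14489957e-01,  1.00294382e-03, -1.56482574e-04]), 'ft_force': array([-1.20650758,  2.56587132,  0.73487363]), 'torque': array([ 0.4002836 ,  0.25029956, -0.00901075]), 'grip_force': 39.999934723600745, 'width': 0.01388150114394263}
```

Call:
play_rows(increments="0 0 0 0 0 -0.001 0;0 0 0 0 0 -0.003 0;0 0 0 0 0 -0.006 0;0 0 0 0 0 -0.01 0;0 0 0 0 0 -0.014 0;0 0 0 0 0 -0.018 0;0 0 0 0 0 -0.022 0;0 0 0 0 0 -0.026 0")

```text
time: 15.7
ee_pos: [0.5719, 0.0766, 0.1009]
eef_rot: [0.993, 0.114, 0.001, -0.0]
ft_force: [0.4, -0.3, -3.9]
width: 0.0136
grip_force: 40.0
```

Call:
play_rows(increments="0 0 0 0 0 -0.004 0;0 0 0 0 0 -0.008 0;0 0 0 0 0 -0.013 0;0 0 0 0 0 -0.018 0;0 0 0 0 0 -0.023 0;0 0 0 0 0 -0.028 0;0 0 0 0 0 -0.033 0;0 0 0 0 0 -0.038 0")

```text
time: 16.5
ee_pos: [0.5718, 0.0766, 0.139]
eef_rot: [0.993, 0.114, 0.001, -0.0]
ft_force: [0.0, -0.4, -3.3]
width: 0.0136
grip_force: 40.0
```

Call:
play_rows(increments="0 0 0 0 0 -0.005 0;0 0 0 0 0 -0.01 0;0 0 0 0 0 -0.015 0;0 0 0 0 0 -0.02 0;0 0 0 0 0 -0.025 0;0 0 0 0 0 -0.03 0;0 0 0 0 0 -0.034 0;0 0 0 0 0 -0.037 0")

```text
time: 17.3
ee_pos: [0.5718, 0.0766, 0.1759]
eef_rot: [0.993, 0.114, 0.001, -0.0]
ft_force: [0.4, 0.6, -3.1]
width: 0.014
grip_force: 40.0
```

Call:
play_rows(increments="0 0 0 0 0 -0.001 0;0 0 0 0 0 -0.002 0;0 0 0 0 0 -0.002 0;0 0 0 0 0 -0.002 0")

```text
time: 17.7
ee_pos: [0.5717, 0.0766, 0.1774]
eef_rot: [0.993, 0.114, 0.001, 0.0]
ft_force: [0.9, 0.4, -2.8]
width: 0.0136
grip_force: 40.0
```

Run:
```python
from h import *
np.set_printoptions(precision=4,suppress=True)
delta([.5703,.0767,.175],2.5);s=read_state();print(s['joint_positions'],s['ft_force'],s['torque'],R.from_quat(s['eef_rot']).as_matrix()[:,2])
c2=cam('wrist');save(c2,'w8.png')
s=cam('scene');save(s,'s8.png')
f=lambda x:cv2.resize(x,(400,300),interpolation=cv2.INTER_CUBIC)
cv2.imwrite('pics/m8.png',np.hstack([f(s['color'][130:310,240:480]),f(c2['color'])])[:,:,::-1])
```

```text
[ 0.0014 -0.0013 -1.3851 -0.0013 -0.0004  0.0024] yaw now -76.85893867474016
[-0.8599  0.3111  0.7857  1.6908 -0.2315  1.2341 -1.3628] [ 0.9424  0.4119 -2.7703] [-0.0317  0.1774  0.0249] [ 0.0017  0.0002 -1.    ]
```

View pics/m8.png

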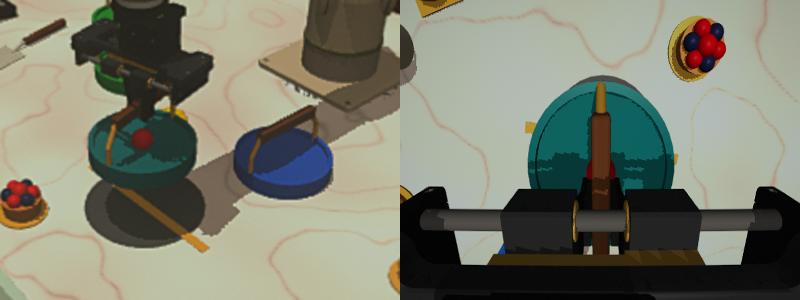

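The plate hangs level about 10 cm over the disc, with the praline in the middle and the handle at 13°. I'll now turn it smoothly by +79.4° to line up with the stripe.

Call:
play_rows(increments="0 0 -0.01 0 0 0 0;0 0 -0.03 0 0 0 0;0 0 -0.06 0 0 0 0;0 0 -0.1 0 0 0 0;0 0 -0.14 0 0 0 0;0 0 -0.18 0 0 0 0;0 0 -0.22 0 0 0 0;0 0 -0.26 0 0 0 0")

```text
time: 18.6
ee_pos: [0.5718, 0.0766, 0.1775]
eef_rot: [0.97, 0.244, 0.001, 0.0]
ft_force: [0.6, 0.3, -2.9]
width: 0.0137
grip_force: 40.0
```

Call:
play_rows(increments="0 0 -0.04 0 0 0 0;0 0 -0.08 0 0 0 0;0 0 -0.12 0 0 0 0;0 0 -0.16 0 0 0 0;0 0 -0.2 0 0 0 0;0 0 -0.24 0 0 0 0;0 0 -0.28 0 0 0 0;0 0 -0.32 0 0 0 0")

```text
time: 19.4
ee_pos: [0.5718, 0.0766, 0.1775]
eef_rot: [0.919, 0.395, 0.001, 0.0]
ft_force: [0.8, 0.3, -3.0]
width: 0.0134
grip_force: 40.0
```

Call:
play_rows(increments="0 0 -0.04 0 0 0 0;0 0 -0.08 0 0 0 0;0 0 -0.12 0 0 0 0;0 0 -0.16 0 0 0 0;0 0 -0.2 0 0 0 0;0 0 -0.24 0 0 0 0;0 0 -0.28 0 0 0 0;0 0 -0.32 0 0 0 0")

```text
time: 20.2
ee_pos: [0.5718, 0.0766, 0.1775]
eef_rot: [0.844, 0.536, 0.001, 0.0]
ft_force: [-0.1, -0.1, -2.8]
width: 0.0137
grip_force: 40.0
```

```bash
python3 -c "
from h import *
delta([.5715,.0766,.177],2.55);s=read_state();print(s['joint_positions'],s['ft_force'],s['torque'],R.from_quat(s['eef_rot']).as_matrix()[:,2])"
```

```text
[ 1.900e-03 -6.000e-04 -4.829e-01 -1.000e-04 -3.000e-04  5.000e-04] yaw now -25.119128439430597
[-0.74480688  0.28396493  0.63796693  1.68545948 -0.17804041  1.22891263
 -0.50476104] [-0.09706218 -0.11088235 -2.80465664] [-0.12461042  0.03103036  0.0041732 ] [ 1.95327681e-03  2.44294183e-04 -9.99998063e-01]
```

Call:
play_rows(increments="0 0 -0.04 0 0 0 0;0 0 -0.08 0 0 0 0;0 0 -0.12 0 0 0 0;0 0 -0.16 0 0 0 0;0 0 -0.2 0 0 0 0;0 0 -0.24 0 0 0 0;0 0 -0.28 0 0 0 0;0 0 -0.32 0 0 0 0")

```text
time: 21.0
ee_pos: [0.5718, 0.0765, 0.1775]
eef_rot: [0.748, 0.664, 0.001, 0.001]
ft_force: [-0.0, -1.0, -3.1]
width: 0.0137
grip_force: 40.0
```

Call:
play_rows(increments="0 0 -0.035 0 0 0 0;0 0 -0.07 0 0 0 0;0 0 -0.1 0 0 0 0;0 0 -0.125 0 0 0 0;0 0 -0.145 0 0 0 0;0 0 -0.157 0 0 0 0;0 0 -0.162 0 0 0 0;0 0 -0.163 0 0 0 0")

```text
time: 21.8
ee_pos: [0.5718, 0.0766, 0.1775]
eef_rot: [0.692, 0.722, 0.001, 0.001]
ft_force: [-0.1, 0.1, -3.4]
width: 0.0139
grip_force: 40.0
```

Call:
play_rows(increments="0 0 0 0 0 0 0;0 0 0 0 0 0 0;0 0 0 0 0 0 0;0 0 0 0 0 0 0;0 0 0 0 0 0 0;0 0 0 0 0 0 0;0 0 0 0 0 0 0;0 0 0 0 0 0 0")

```text
time: 22.6
ee_pos: [0.5718, 0.0767, 0.1775]
eef_rot: [0.692, 0.722, 0.001, 0.001]
ft_force: [-0.4, 0.4, -2.2]
width: 0.0136
grip_force: 40.0
```

Run:
```python
from h import *
np.set_printoptions(precision=4,suppress=True)
delta([.5715,.0766,.177],2.55);s=read_state();print(s['time'],s['joint_vel'],R.from_quat(s['eef_rot']).as_matrix()[:,2])
c2=cam('wrist');s=cam('scene')
H=hsv(c2);h,S,v=[H[:,:,i].astype(int) for i in range(3)]
b=big(((h<15)|(h>172))&(S>90)&(v<140)&(v>20),(230,100,410,270))
w=cast(c2,b,0.205);l=cv2.fitLine(w[:,:2].astype(np.float32),cv2.DIST_L2,0,.01,.01).ravel();print("handle",np.degrees(np.arctan2(l[1],l[0])))
f=lambda x:cv2.resize(x,(400,300),interpolation=cv2.INTER_CUBIC)
cv2.imwrite('pics/m9.png',np.hstack([f(s['color'][130:310,240:480]),f(c2['color'])])[:,:,::-1])
```

```text
[ 0.002  -0.0002 -0.0029 -0.0001 -0.0003  0.0005] yaw now 2.382481458208717
22.6 [-0.0014 -0.0007  0.0007  0.0007 -0.0002 -0.0005 -0.0017] [ 0.002   0.0003 -1.    ]
handle -87.487564
```

View pics/m9.png

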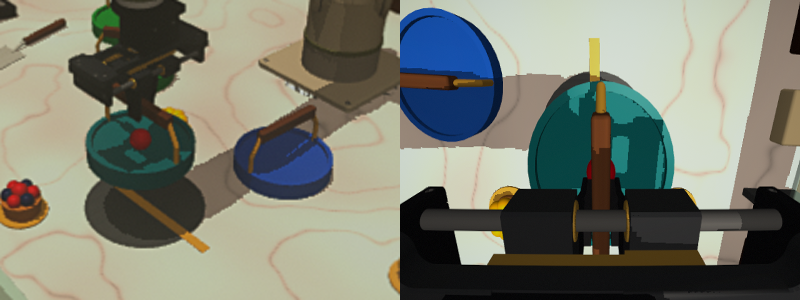

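The plate is held level about 10 cm over the disc, with the praline in the middle. The handle is at -87.5° and the stripe at -87.4°, so they line up, and everything is still.

```bash
python3 -c "
from bench import *
print(close_job())"
```

```text
the job is handed in; nothing more can be done
None
```

I pushed the teal plate onto the disc, lifted it about 10 cm by the handle, and turned it into line with the stripe (within about 0.1° by camera). The job was handed in at about 23 s with the plate still held level and the praline in the middle.

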